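# Stir the drying beads

### The arm

A 7-joint arm with a two-finger parallel gripper is mounted at the origin on the work surface. World frame = base frame: x ahead of the robot, y to its left, z up, the work surface at z = 0. Lengths are in m, angles in rad, forces in N, time in s.
With the tool pointing down it reaches from about 0.4 to 0.85 m from the base axis. Payload 10.4 kg.
Tool frame: the origin (TCP) lies between the finger pads; the fingertips stand manip.tcp_to_tips ahead of it and the grasp point (between the pads) lies 2 mm behind it (manip.tcp_to_tips is the distance from the TCP to the fingertips, in m); y points along the fingers, z is the direction in which the jaws open and shut, and the axes are right-handed (so a half turn about y gives the same grasp; the last joint's range is limited). The gripper opens to 85 mm and grips with 20 to 120 N. Pads are 22 mm wide; open, the fingers measure 114 mm over their backs; the gripper's body (76 mm by 85 mm) begins 54 mm behind the grasp point. The pads swing forward as they close: fully open they stand 13 mm farther back than shut.
Start: joints at [-1.196, 0.332, -0.065, 1.46, 0.022, 1.35, -0.088], TCP at [0.242, 0.576, 0.248] pointing down, gripper open.
Joint ranges: [-2.6, 2.6], [-0.5, 2.12], [-1.47, 1.34], [0.16, 2.42], [-1.27, 4.41], [0.06, 2.06], [-2.6, 2.6]. Speed limits (rad/s): [2.22, 2.22, 2.79, 2.79, 3.14, 3.14, 3.14].

### API

Orientations are given as a unit quaternion [x, y, z, w].
In Python, from workcell import manip gives the robot as it stands. The module is installed in compiled form; this text tells all that it offers.
- The arm moves only by the tool move_arm, never from a script. Its argument "increments" is a list of rows, each an object with "offset": the shift along the tool's x, y, z in m, a list of three; "yaw": the turn about the tool's y in degrees; "jaw": the closure in counts, from 0 (fully open) to 255 (shut). In form: [{"offset": [tx, ty, tz], "yaw": yaw, "jaw": jaw}, ...]. A call has 1 to 10 rows; each row is the pose to reach, as a shift and turn from the pose measured when the call began, along the tool's axes at that moment; what a row does not reach only later rows make up. A row lasts 1/12 s, in which the tool goes at most 41.7 mm and 7.16 degrees, less where a joint would pass 70% of its speed; a pose out of reach is approached as far as the arm can. A call with a gripper value outside its range is refused whole. The fingers move at their own pace and stop on an object; "squeeze" is the grip in N (left out, the last holds). Time passes only in rows, so rows that repeat a pose let the fingers close. It gives the time, the measured TCP pose, the force and the opening at its end, in the units of the state.
- manip.get_obs(): the state, without advancing time (a new reading comes with each control period).
- manip.camera(name): name is "side" or "top" or "wrist"; returns a dict with "pixels" (420x560x3 uint8, red, green, blue), "depth" (420x560 float32, m along the optical axis (not along the pixel's ray), 0 where there is no reading), "intrinsics" (3x3 intrinsics, pixels), "R" (3x3) and "t" (3): a world point X has camera coordinates R X + t; the wrist camera has in their place "mount" (4x4, takes a point from camera to tool coordinates, whose origin is the TCP and whose axes are the tool frame's). Camera axes: x right, y down, z forward; pixel columns grow to the right and rows downward; lengths in m; the calibration is good to about 2 mm. A picture is of the moment at which its call begins: read the wrist's pose just before it.
- manip.hand_in(): hands the job in, once; it reports no verdict.
Trained networks look in a picture, given as the dict that the camera call returned (one of the last four; its "shot" number tells which), for a name from the list of things; names that differ only in an ending like _2 or _b are one class to them, and where a whole thing is asked for, a point or a joint stands for the part that bears it (a point fixed in the world has none). Each returns a list of dicts, best first, with "confidence" (0 to 1); they miss things now and then, are a little off and sometimes report something else, mostly with a low value. They report only what shows in the picture. A call takes as long as a camera call.
- manip.recognise(picture, query): "bbox" ([left, top, right, bottom] in pixels, round what is visible of it).
- manip.spot_point(picture, query): "centre" ([column, row] in pixels: a listed point, or the origin of a listed thing).
The state is a dict: "clock": time; "joint_pos": joint angles; "joint_velocities": joint speeds; "tau": joint torques, N m; "position": TCP position; "ee_rot": TCP orientation; "ft_force": force on the tool from outside, world axes, zero at the start; "torque": the same for the moment, N m; "grip_width": opening from 0.0 (shut) to 1.0 (fully open).
Only numpy, scipy, OpenCV 4.12 (cv2) and the standard library are available. Lean on these libraries where they do the work, as an engineer would, in place of code of your own. Each camera call takes 0.05 s, during which the arm holds its last target. There are 200 camera calls.

### The job

Take the wooden stirrer by its handle and stir the clay drying beads in the steel bowl, with its foot down among them, until every bead has been shifted at least 25 mm from where it lay, the middle one too. Then stand the stirrer upright again on its cork coaster. Keep all the beads in the bowl, do not touch them with the fingers, and leave the bowl, the hand stamp and the tape roll where they are.

Things in the scene. Friction and masses are not known exactly. Their poses are not given: they have to be found in the camera images.
- bowl: Open round steel bowl, flat floor, 210 mm across, 65 mm high, loose, about 1.5 kg. Origin: centre of its underside; z up. Inner floor 6 mm above it; inside radius 92 mm at the floor, 101 mm at the rim. A flat pouring lip sticks out at +x (to 126 mm from the axis). At the start the beads leave a gap on that side: the point 58 mm out along +x is clear of beads for 30 mm around.
- stirrer: Turned wooden stirrer, 170 mm tall, about 0.2 kg, standing on its own foot on the coaster. Origin: centre of the foot's underside; z up the stem. Foot: disc 38 mm across, 28 mm high; stem 20 mm thick from 28 to 86 mm; handle round, 28 mm thick, from 86 to 170 mm. Good grip from above: the handle, 135 mm above the origin.
- coaster: Round cork coaster, fixed to the desk, 130 mm across, 6 mm thick. Origin: centre of its underside.
- stamp: Bystander: dark wooden hand stamp, 78 mm tall, 48 mm across, standing. Origin: centre of its underside.
- tape_roll: Bystander: roll of packing tape lying flat, 96 mm across, 48 mm high. Origin: centre of its underside.
- bead0: Round smooth clay bead, 28 mm across, 25 g, on the bowl's floor, origin at its centre; at the start one of five in an arc about 58 mm from the bowl's axis.
- bead1: Round smooth clay bead, 28 mm across, 25 g, on the bowl's floor, origin at its centre; at the start one of five in an arc about 58 mm from the bowl's axis.
- bead2: Round smooth clay bead, 28 mm across, 25 g, on the bowl's floor, origin at its centre; at the start one of five in an arc about 58 mm from the bowl's axis.
- bead3: Round smooth clay bead, 28 mm across, 25 g, on the bowl's floor, origin at its centre; at the start one of five in an arc about 58 mm from the bowl's axis.
- bead4: Round smooth clay bead, 28 mm across, 25 g, on the bowl's floor, origin at its centre; at the start one of five in an arc about 58 mm from the bowl's axis.
- bead5: Round smooth clay bead, 28 mm across, 25 g, on the bowl's floor, origin at its centre; at the start in the middle of the bowl.

How it is judged:
On the way, in this order (a step that is already met when the one before it is completed fails the run):
1. The stirrer's foot is down inside the bowl: its underside less than 16 mm above the bowl's inner floor (horizontal distance between stirrer and bowl below 0.08 m and z of stirrer in the frame of bowl below 0.022 m), for 0.1 s.
2. With the foot still down in the bowl, every one of the six beads is at one and the same time at least 25 mm from where it lay at the start (all of step 1 and distance of each of bead0, bead1, bead2, bead3, bead4, bead5 from where it was at the start of the episode above 0.025 m), for 0.1 s.
At the end, for the whole second after the job is handed in: The stirrer stands upright (within 0.1 rad), released and still, on the coaster, its axis within 45 mm of the coaster's centre; all six beads lie in the bowl (horizontal distance between stirrer and coaster below 0.045 m and height (world z) of stirrer between 0.003 and 0.01 m and angle between stirrer's own z axis and vertical below 0.1 rad and linear speed of stirrer below 0.02 m/s and horizontal distance between each of bead0, bead1, bead2, bead3, bead4, bead5 and bowl below 0.095 m and z of each of bead0, bead1, bead2, bead3, bead4, bead5 in the frame of bowl below 0.06 m); the robot touches nothing.
It fails at once if The bowl is shifted by more than 20 mm or tipped by more than 0.2 rad (distance of bowl from where it was at the start of the episode above 0.02 m or angle between bowl's own z axis and vertical above 0.2 rad).
It fails at once if A finger presses on a bead (more than 0.5 N) (contact force between the fingers and bead0 above 0.5 N or contact force between the fingers and bead1 above 0.5 N or contact force between the fingers and bead2 above 0.5 N or contact force between the fingers and bead3 above 0.5 N or contact force between the fingers and bead4 above 0.5 N or contact force between the fingers and bead5 above 0.5 N).
It fails at once if A bystander (stamp, tape roll) is shifted by more than 20 mm (distance of any of stamp, tape_roll from where it was at the start of the episode above 0.02 m).
It also fails if it takes over 64 s, if anything falls off the work surface, if the arm or the gripper's body presses on something with over 40 N, if the wrist force passes 120 N, or if a joint passes its speed limit or range.

## Working session

There is one attempt and no reset: what is moved stays moved. The work goes in short steps, Python scripts to look and compute and a tool call to move; the robot and the scene stay as the last step left them, time stands still between calls to the robot, and variables do not carry over. Pictures are saved under pics/ and viewed, about 8 in all and at most 12, crops included, and the job is handed in when it is done.

Besides the shell and the picture viewer there is one more tool, called after "Call:" by a JSON object that holds its "op" and its "data", one argument or row to a line. move_arm: Moves the arm, as the interface text tells. Its arguments: {"type":"object","properties":{"increments":{"type":"array","items":{"type":"object","properties":{"offset":{"type":"array","items":{"type":"number"}},"yaw":{"type":"number"},"jaw":{"type":"number"}}}},"squeeze":{"type":"number"}},"required":["increments"]}

```bash
mkdir -p pics
cat > h.py <<'E'
import numpy as np, cv2
from workcell import manip
from scipy.spatial.transform import Rotation as Rn
def back(c,u,v,z=None,d=None):
    K,R,t=c["intrinsics"],np.array(c["R"]),np.array(c["t"])
    ray=np.linalg.inv(K)@[u,v,1]; C=-R.T@t; r=R.T@ray
    s=d if d is not None else (z-C[2])/r[2]
    return C+s*r
def cloud(c):
    K,R,t=c["intrinsics"],np.array(c["R"]),np.array(c["t"]); d=c["depth"]
    v,u=np.indices(d.shape); P=np.stack([(u-K[0][2])/K[0][0]*d,(v-K[1][2])/K[1][1]*d,d],-1)
    return (P-t)@R
E
python3 - <<'E'
from h import *
o=manip.get_obs(); print({k:np.round(v,3).tolist() for k,v in o.items()}, manip.tcp_to_tips)
print(Rn.from_quat(o["ee_rot"]).as_matrix().round(3))
ims=[]
for n in ["top","side"]:
    c=manip.camera(n); ims.append(c["pixels"]); X=cloud(c)
    print(n,"cam at",(-np.array(c["R"]).T@c["t"]).round(3))
    for q in ["bowl","stirrer","coaster","stamp","tape_roll","bead0"]:
        s=manip.spot_point(c,q)
        z={"bead0":.02,"bowl":0}.get(q,0.0)
        if q=="stirrer": z=.006
        for a in s[:7 if q=="bead0" else 2]:
            print(q,round(a["confidence"],2),np.round(a["centre"],0),back(c,*a["centre"],z=z).round(3))
    cv2.imwrite(f"pics/{n}0.png",c["pixels"][:,:,::-1])
E
```

```text
{'clock': 0.0, 'joint_pos': [-1.196, 0.333, -0.065, 1.461, 0.022, 1.35, -0.088], 'joint_velocities': [-0.0, 0.0, 0.001, -0.0, 0.001, 0.001, -0.001], 'tau': [0.001, -62.544, 0.05, -39.161, 0.016, 0.01, 0.0], 'position': [0.242, 0.576, 0.248], 'ee_rot': [0.694, -0.14, 0.14, -0.693], 'ft_force': [0.047, 0.14, 0.352], 'torque': [-0.021, -0.011, 0.011], 'grip_width': 0.998} 0.017
[[ 0.922 -0.001  0.387]
 [-0.387 -0.001  0.922]
 [ 0.    -1.    -0.001]]
top cam at [ 0.448 -0.01   0.763]
bowl 0.95 [139. 231.] [0.547 0.24  0.   ]
bowl 0.49 [257. 267.] [0.478 0.014 0.   ]
stirrer 0.94 [390. 244.] [ 0.52  -0.239  0.006]
coaster 0.9 [388. 234.] [ 0.541 -0.239  0.   ]
stamp 0.96 [254. 268.] [0.477 0.019 0.   ]
tape_roll 0.76 [267. 177.] [ 0.654 -0.003  0.   ]
bead0 0.76 [168. 217.] [0.57 0.18 0.02]
bead0 0.69 [118. 204.] [0.595 0.276 0.02 ]
bead0 0.64 [162. 245.] [0.519 0.189 0.02 ]
bead0 0.59 [146. 200.] [0.603 0.223 0.02 ]
bead0 0.51 [101. 231.] [0.544 0.303 0.02 ]
bead0 0.49 [133. 232.] [0.543 0.245 0.02 ]
bead0 0.43 [387. 234.] [ 0.539 -0.231  0.02 ]
side cam at [ 0.225 -0.751  0.578]
bowl 0.79 [236. 182.] [0.546 0.226 0.   ]
stirrer 0.75 [315. 306.] [ 0.53  -0.232  0.006]
coaster 0.74 [320. 310.] [ 0.538 -0.239  0.   ]
stamp 0.94 [236. 234.] [0.475 0.021 0.   ]
tape_roll 0.6 [322. 222.] [ 0.664 -0.003  0.   ]
bead0 0.5 [232. 170.] [0.546 0.255 0.02 ]
bead0 0.39 [250. 160.] [0.607 0.289 0.02 ]
bead0 0.39 [226. 159.] [0.551 0.314 0.02 ]
bead0 0.38 [257. 170.] [0.603 0.232 0.02 ]
```

View pics/top0.png

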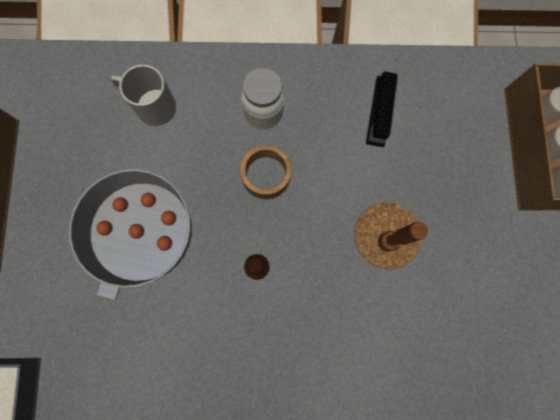

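Run:
```python
from h import *
from scipy.optimize import least_squares
def fit(p):
    r=least_squares(lambda a:np.hypot(p[:,0]-a[0],p[:,1]-a[1])-a[2],[*p.mean(0)[:2],.1],loss="soft_l1",f_scale=.002); return r.x.round(4)
c=manip.camera("top"); X=cloud(c).reshape(-1,3)
def near(x,y,r): return X[np.hypot(X[:,0]-x,X[:,1]-y)<r]
b=near(.546,.24,.15); b=b[(b[:,2]>.060)&(b[:,2]<.07)]; 
b=b[np.hypot(b[:,0]-.546,b[:,1]-.24)<.112]; print("rim",len(b),fit(b))
s=near(.54,-.239,.07); t=s[s[:,2]>.168]; print("stirrer top",len(t),t.min(0).round(3),t.max(0).round(3),t.mean(0).round(4),s[:,2].max())
for n,x,y in [("stamp",.476,.02),("tape",.658,-.003)]:
    p=near(x,y,.08);p=p[p[:,2]>.02]; print(n,p.min(0).round(3),p.max(0).round(3))
# beads: top of each
q=near(.546,.24,.09); q=q[q[:,2]>.028]
print(len(q)); 
xy=((q[:,:2]-[.546,.24])*1000+150).astype(int); m=np.zeros((300,300),np.uint8); m[xy[:,0],xy[:,1]]=255
m=cv2.dilate(m,np.ones((3,3)))
n,l,st,ce=cv2.connectedComponentsWithStats(m)
for i in range(1,n): print(st[i,4],((ce[i][::-1]-150)/1000+[.546,.24]).round(3))
```

```text
rim 1263 [0.5456 0.234  0.1021]
stirrer top 274 [ 0.512 -0.246  0.168] [ 0.538 -0.22   0.179] [ 0.5248 -0.2324  0.1756] 0.1790005681691492
stamp [ 0.448 -0.01   0.02 ] [0.499 0.034 0.763]
tape [ 0.609 -0.049  0.02 ] [0.704 0.044 0.053]
799
9 [0.506 0.32 ]
501 [0.521 0.184]
9 [0.513 0.323]
17 [0.519 0.325]
9 [0.524 0.326]
517 [0.544 0.237]
19 [0.534 0.328]
498 [0.55  0.295]
25 [0.542 0.329]
49 [0.555 0.329]
504 [0.568 0.179]
9 [0.565 0.327]
24 [0.576 0.323]
9 [0.581 0.322]
502 [0.594 0.269]
9 [0.589 0.216]
496 [0.603 0.218]
```

The top view shows the bowl at px (139,231) with its lip at (108,291) and six beads, the middle one at (136,231). The stirrer stands on the coaster near (390,240), the tape roll is at (267,170) and the stamp at (256,266). I'll head for the stirrer now.

Call:
{"op": "move_arm", "data": {
  "increments": [
    {"offset": [0.574,0,-0.636],"yaw": 67.2,"jaw": 0},
    {"offset": [0.574,0,-0.636],"yaw": 67.2,"jaw": 0},
    {"offset": [0.574,0,-0.636],"yaw": 67.2,"jaw": 0},
    {"offset": [0.574,0,-0.636],"yaw": 67.2,"jaw": 0},
    {"offset": [0.574,0,-0.636],"yaw": 67.2,"jaw": 0},
    {"offset": [0.574,0,-0.636],"yaw": 67.2,"jaw": 0},
    {"offset": [0.574,0,-0.636],"yaw": 67.2,"jaw": 0},
    {"offset": [0.574,0,-0.636],"yaw": 67.2,"jaw": 0},
    {"offset": [0.574,0,-0.636],"yaw": 67.2,"jaw": 0},
    {"offset": [0.574,0,-0.636],"yaw": 67.2,"jaw": 0}
  ]
}}

```text
clock: 1.58
position: [0.3799, 0.1809, 0.2486]
ee_rot: [-0.498, 0.502, -0.502, 0.499]
ft_force: [1.1, -0.0, 0.1]
grip_width: 1.002
```

```bash
cat > st.py <<'E'
from h import *
o=manip.get_obs(); print(o["clock"],o["position"].round(4) if hasattr(o["position"],"round") else o["position"]); print(Rn.from_quat(o["ee_rot"]).as_matrix().round(3), np.round(o["joint_pos"],2),np.round(o["ft_force"],2),o["grip_width"])
E
python3 st.py
```

```text
1.5833 [0.3799 0.1809 0.2486]
[[-0.007  0.001  1.   ]
 [-1.     0.001 -0.007]
 [-0.001 -1.     0.001]] [-0.85 -0.15  0.27  1.97  0.04  1.31 -0.6 ] [ 1.11 -0.01  0.09] 1.001935607267699
```

Call:
{"op": "move_arm", "data": {
  "increments": [
    {"offset": [0.413,0,0.145],"yaw": 0,"jaw": 0},
    {"offset": [0.413,0,0.145],"yaw": 0,"jaw": 0},
    {"offset": [0.413,0,0.145],"yaw": 0,"jaw": 0},
    {"offset": [0.413,0,0.145],"yaw": 0,"jaw": 0},
    {"offset": [0.413,0,0.145],"yaw": 0,"jaw": 0},
    {"offset": [0.413,0,0.145],"yaw": 0,"jaw": 0},
    {"offset": [0.413,0,0.145],"yaw": 0,"jaw": 0},
    {"offset": [0.413,0,0.145],"yaw": 0,"jaw": 0},
    {"offset": [0.413,0,0.145],"yaw": 0,"jaw": 0},
    {"offset": [0.413,0,0.145],"yaw": 0,"jaw": 0}
  ]
}}

```text
clock: 2.42
position: [0.5151, -0.2131, 0.2488]
ee_rot: [0.498, -0.501, 0.502, -0.499]
ft_force: [1.3, 1.0, -0.4]
grip_width: 1.001
```

Run:
```python
from h import *
o=manip.get_obs(); R=Rn.from_quat(o["ee_rot"]).as_matrix(); p=np.array(o["position"]); print(p)
c=manip.camera("wrist"); M=np.array(c["mount"]); d=c["depth"];K=c["intrinsics"]
v,u=np.indices(d.shape); P=np.stack([(u-K[0][2])/K[0][0]*d,(v-K[1][2])/K[1][1]*d,d],-1)[d>0]
W=(P@M[:3,:3].T+M[:3,3])@R.T+p
t=W[(W[:,2]>.165)&(W[:,2]<.185)&(np.hypot(W[:,0]-.525,W[:,1]+.232)<.04)]
print(len(t)); 
if len(t): print(t.min(0).round(4),t.max(0).round(4),np.median(t,0).round(4))
s=W[(W[:,2]>.004)&(W[:,2]<.009)&(np.hypot(W[:,0]-.54,W[:,1]+.239)<.08)]
if len(s): print("coaster",s.min(0).round(3),s.max(0).round(3))
cv2.imwrite("pics/w1.png",c["pixels"][:,:,::-1])
```

```text
[ 0.51506391 -0.21314376  0.24875441]
1703
[ 0.5129 -0.2472  0.165 ] [ 0.5401 -0.2193  0.1777] [ 0.5261 -0.2308  0.1756]
coaster [ 0.475 -0.298  0.004] [ 0.604 -0.173  0.009]
```

View pics/w1.png

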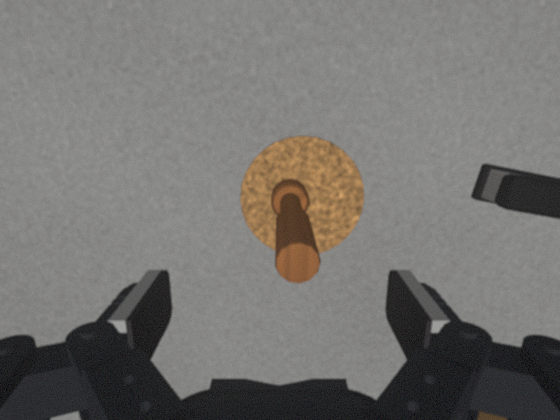

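```bash
python3 st.py
```

```text
2.4667 [ 0.5151 -0.2209  0.2477]
[[-0.012  0.     1.   ]
 [-1.    -0.005 -0.012]
 [ 0.005 -1.     0.   ]] [-0.39  0.23  0.83  1.68 -0.17  1.31  0.46] [-4.28 -1.84  0.58] 1.0023995515397424
```

Call:
{"op": "move_arm", "data": {
  "increments": [
    {"offset": [0.012,0,0.0115],"yaw": 0,"jaw": 0},
    {"offset": [0.012,0,0.0115],"yaw": 0,"jaw": 0},
    {"offset": [0.012,0.02,0.0115],"yaw": 0,"jaw": 0},
    {"offset": [0.012,0.045,0.0115],"yaw": 0,"jaw": 0},
    {"offset": [0.012,0.07,0.0115],"yaw": 0,"jaw": 0},
    {"offset": [0.012,0.09,0.0115],"yaw": 0,"jaw": 0},
    {"offset": [0.012,0.109,0.0115],"yaw": 0,"jaw": 0},
    {"offset": [0.012,0.109,0.0115],"yaw": 0,"jaw": 0},
    {"offset": [0.012,0.109,0.0115],"yaw": 0,"jaw": 0}
  ]
}}

```text
clock: 3.22
position: [0.5261, -0.233, 0.1387]
ee_rot: [0.498, -0.502, 0.504, -0.496]
ft_force: [0.1, -0.9, 1.1]
grip_width: 1.003
```

```bash
python3 st.py
```

```text
3.2167 [ 0.5261 -0.233   0.1387]
[[-0.012 -0.001  1.   ]
 [-1.    -0.004 -0.012]
 [ 0.004 -1.    -0.001]] [-0.3   0.39  0.78  1.76 -0.3   1.11  0.56] [ 0.09 -0.89  1.12] 1.0027817795323524
```

Call:
{"op": "move_arm", "data": {
  "increments": [
    {"offset": [0,0,0],"yaw": 0,"jaw": 255},
    {"offset": [0,0,0],"yaw": 0,"jaw": 255},
    {"offset": [0,0,0],"yaw": 0,"jaw": 255},
    {"offset": [0,0,0],"yaw": 0,"jaw": 255},
    {"offset": [0,0,0],"yaw": 0,"jaw": 255},
    {"offset": [0,0,0],"yaw": 0,"jaw": 255},
    {"offset": [0,0,0],"yaw": 0,"jaw": 255},
    {"offset": [0,0,0],"yaw": 0,"jaw": 255}
  ],
  "squeeze": 70
}}

```text
clock: 3.88
position: [0.5266, -0.2332, 0.1395]
ee_rot: [0.498, -0.502, 0.504, -0.496]
ft_force: [0.0, 0.8, 6.2]
grip_width: 0.311
```

Call:
{"op": "move_arm", "data": {
  "increments": [
    {"offset": [0,-0.03,0],"yaw": 0,"jaw": 255},
    {"offset": [0,-0.07,0],"yaw": 0,"jaw": 255},
    {"offset": [0,-0.11,0],"yaw": 0,"jaw": 255},
    {"offset": [-0.03,-0.11,-0.002],"yaw": 0,"jaw": 255},
    {"offset": [-0.07,-0.11,-0.004],"yaw": 0,"jaw": 255},
    {"offset": [-0.11,-0.11,-0.007],"yaw": 0,"jaw": 255},
    {"offset": [-0.15,-0.11,-0.01],"yaw": 0,"jaw": 255},
    {"offset": [-0.19,-0.11,-0.014],"yaw": 0,"jaw": 255},
    {"offset": [-0.23,-0.11,-0.017],"yaw": 0,"jaw": 255},
    {"offset": [-0.25,-0.11,-0.02],"yaw": 0,"jaw": 255}
  ]
}}

```text
clock: 4.72
position: [0.5087, 0.023, 0.2481]
ee_rot: [0.499, -0.501, 0.502, -0.498]
ft_force: [0.6, 0.1, -1.3]
grip_width: 0.309
```

Run:
```python
from h import *
exec(open("st.py").read())
c=manip.camera("side"); cv2.imwrite("pics/s2.png",c["pixels"][:,:,::-1])
exec(open("st.py").read())
```

```text
4.7167 [0.5087 0.023  0.2481]
[[-0.006 -0.     1.   ]
 [-1.    -0.003 -0.006]
 [ 0.003 -1.    -0.   ]] [-0.77  0.07  0.67  1.79 -0.04  1.3  -0.1 ] [ 0.64  0.09 -1.27] 0.30939908941898225
4.7667 [0.5084 0.0256 0.2479]
[[-0.003 -0.001  1.   ]
 [-1.    -0.002 -0.003]
 [ 0.002 -1.    -0.001]] [-0.77  0.07  0.66  1.79 -0.04  1.3  -0.1 ] [ 0.11  4.28 -1.84] 0.30843183148475095
```

View pics/s2.png

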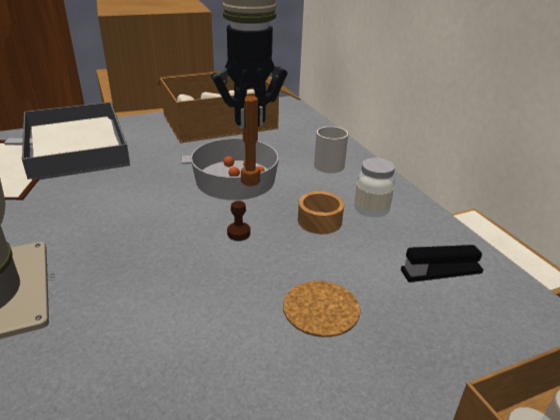

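Call:
{"op": "move_arm", "data": {
  "increments": [
    {"offset": [-0.04,0,-0.003],"yaw": 0,"jaw": 255},
    {"offset": [-0.08,0,-0.006],"yaw": 0,"jaw": 255},
    {"offset": [-0.12,0,-0.01],"yaw": 0,"jaw": 255},
    {"offset": [-0.16,0,-0.014],"yaw": 0,"jaw": 255},
    {"offset": [-0.2,0,-0.017],"yaw": 0,"jaw": 255},
    {"offset": [-0.2255,0,-0.019],"yaw": 0,"jaw": 255},
    {"offset": [-0.2255,0,-0.019],"yaw": 0,"jaw": 255},
    {"offset": [-0.2255,0.02,-0.019],"yaw": 0,"jaw": 255},
    {"offset": [-0.2255,0.04,-0.019],"yaw": 0,"jaw": 255}
  ]
}}

```text
clock: 5.52
position: [0.4906, 0.2514, 0.2074]
ee_rot: [0.5, -0.5, 0.501, -0.499]
ft_force: [0.5, -1.2, -2.3]
grip_width: 0.31
```

Run:
```python
from h import *
c=manip.camera("top"); cv2.imwrite("pics/t3.png",cv2.resize(c["pixels"][130:340,20:300,::-1],None,fx=2.5,fy=2.5))
exec(open("st.py").read())
X=cloud(c); m=(X[...,2]>.012)&(X[...,2]<.036)&(np.hypot(X[...,0]-.5455,X[...,1]-.2365)<.088)
px=c["pixels"].astype(int); red=m&(px[...,0]>px[...,2]+50)
n,l,st,ce=cv2.connectedComponentsWithStats(red.astype(np.uint8))
for i in range(1,n):
    if st[i,4]>8: print(st[i,4],ce[i].round(0),back(c,*ce[i],z=.024).round(3))
```

```text
5.5667 [0.4886 0.2501 0.2028]
[[-0.003 -0.005  1.   ]
 [-1.    -0.006 -0.003]
 [ 0.006 -1.    -0.005]] [-0.99  0.21  0.49  1.74 -0.1   1.22 -0.47] [-2.11 -1.11 -5.71] 0.3107912283784714
126 [147. 199.] [0.603 0.221 0.024]
132 [119. 204.] [0.595 0.272 0.024]
122 [168. 217.] [0.569 0.18  0.024]
127 [103. 228.] [0.55  0.298 0.024]
131 [135. 231.] [0.544 0.239 0.024]
131 [163. 243.] [0.522 0.186 0.024]
```

View pics/t3.png

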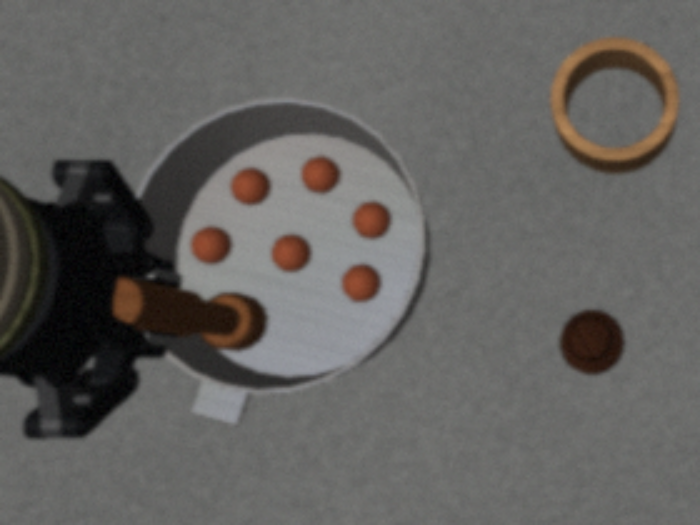

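Call:
{"op": "move_arm", "data": {
  "increments": [
    {"offset": [-0.001,0.015,0.002],"yaw": 0,"jaw": 255},
    {"offset": [-0.001,0.03,0.002],"yaw": 0,"jaw": 255},
    {"offset": [-0.001,0.045,0.002],"yaw": 0,"jaw": 255},
    {"offset": [-0.001,0.055,0.002],"yaw": 0,"jaw": 255},
    {"offset": [-0.001,0.058,0.002],"yaw": 0,"jaw": 255},
    {"offset": [-0.001,0.058,0.002],"yaw": 0,"jaw": 255},
    {"offset": [-0.001,0.058,0.002],"yaw": 0,"jaw": 255}
  ]
}}

```text
clock: 6.15
position: [0.4907, 0.2508, 0.1455]
ee_rot: [0.502, -0.501, 0.501, -0.497]
ft_force: [0.4, 0.2, -1.2]
grip_width: 0.316
```

```bash
python3 st.py
python3 - <<'E'
import numpy as np
a=np.radians(165+np.arange(0,240,12)); C=np.array([.5455,.237]); P=C+.059*np.c_[np.cos(a),np.sin(a)]
print(P.round(3).tolist())
E
```

```text
6.15 [0.4907 0.2508 0.1455]
[[-0.003 -0.004  1.   ]
 [-1.    -0.005 -0.003]
 [ 0.005 -1.    -0.004]] [-0.97  0.27  0.48  1.8  -0.14  1.11 -0.45] [ 0.36  0.17 -1.24] 0.31561282735976653
[[0.489, 0.252], [0.487, 0.24], [0.487, 0.228], [0.49, 0.216], [0.496, 0.205], [0.504, 0.195], [0.513, 0.188], [0.524, 0.182], [0.536, 0.179], [0.549, 0.178], [0.561, 0.18], [0.572, 0.184], [0.583, 0.191], [0.591, 0.2], [0.598, 0.21], [0.602, 0.222], [0.604, 0.234], [0.604, 0.246], [0.601, 0.258], [0.595, 0.269]]
```

```bash
cat > arc.py <<'E'
import sys; from h import *
a0,st,r,n=map(float,sys.argv[1:5]); o=manip.get_obs(); p=np.array(o["position"]); R=Rn.from_quat(o["ee_rot"]).as_matrix()
for i in range(1,int(n)+1):
    a=np.radians(a0+st*i); W=np.array([.5455+r*np.cos(a),.237+r*np.sin(a),.1445]); print(a0+st*i,(R.T@(W-p)).round(3).tolist())
E
python3 arc.py 165 8 .059 10
```

```text
173.0 [0.007, 0.001, -0.004]
181.0 [0.015, 0.001, -0.004]
189.0 [0.023, 0.001, -0.003]
197.0 [0.031, 0.001, -0.002]
205.0 [0.039, 0.001, 0.001]
213.0 [0.046, 0.001, 0.005]
221.0 [0.052, 0.001, 0.01]
229.0 [0.058, 0.001, 0.016]
237.0 [0.063, 0.001, 0.023]
245.0 [0.067, 0.001, 0.03]
```

Call:
{"op": "move_arm", "data": {
  "increments": [
    {"offset": [0.007,0.001,-0.004],"yaw": 0,"jaw": 255},
    {"offset": [0.015,0.001,-0.004],"yaw": 0,"jaw": 255},
    {"offset": [0.023,0.001,-0.003],"yaw": 0,"jaw": 255},
    {"offset": [0.031,0.001,-0.002],"yaw": 0,"jaw": 255},
    {"offset": [0.039,0.001,0.001],"yaw": 0,"jaw": 255},
    {"offset": [0.046,0.001,0.005],"yaw": 0,"jaw": 255},
    {"offset": [0.052,0.001,0.01],"yaw": 0,"jaw": 255},
    {"offset": [0.058,0.001,0.016],"yaw": 0,"jaw": 255},
    {"offset": [0.063,0.001,0.023],"yaw": 0,"jaw": 255},
    {"offset": [0.067,0.001,0.03],"yaw": 0,"jaw": 255}
  ]
}}

```text
clock: 6.98
position: [0.5214, 0.183, 0.1447]
ee_rot: [0.501, -0.501, 0.501, -0.497]
ft_force: [-0.0, -0.1, -1.2]
grip_width: 0.313
```

```bash
cat > beads.py <<'E'
from h import *
import sys
S=np.array([[.544,.238],[.522,.185],[.5685,.180],[.603,.22],[.5945,.271],[.55,.297]])
c=manip.camera("top"); X=cloud(c); m=(X[...,2]>.012)&(X[...,2]<.036)&(np.hypot(X[...,0]-.5455,X[...,1]-.237)<.1)
px=c["pixels"].astype(int); red=m&(px[...,0]>px[...,2]+50)
n,l,st,ce=cv2.connectedComponentsWithStats(red.astype(np.uint8))
for i in range(1,n):
    if st[i,4]>8:
        b=back(c,*ce[i],z=.024)[:2]; print(st[i,4],ce[i].round(0),b.round(3),"to starts",(np.hypot(*(S-b).T)*1000).round(0))
w=cloud(c).reshape(-1,3); w=w[(w[:,2]>.060)&(w[:,2]<.07)]; r=np.hypot(w[:,0]-.5456,w[:,1]-.237); w=w[(r<.112)&(r>.09)]
print("rim pts",len(w),w[:,:2].min(0).round(3),w[:,:2].max(0).round(3))
if len(sys.argv)>1: cv2.imwrite("pics/%s.png"%sys.argv[1],cv2.resize(c["pixels"][130:340,20:300,::-1],None,fx=2.5,fy=2.5))
o=manip.get_obs(); print(o["clock"],np.round(o["position"],4),np.round(o["ft_force"],1))
E
python3 beads.py t4; python3 arc.py 245 8 .059 10
```

```text
64 [150. 198.] [0.605 0.216] to starts [65. 89. 51.  5. 56. 98.]
273 [171. 222.] [0.561 0.174] to starts [ 66.  40.  10.  63. 103. 124.]
rim pts 798 [0.436 0.13 ] [0.651 0.297]
7.0333 [0.5225 0.1821 0.1448] [-0.4 -1.2 -0.9]
253.0 [0.001, 0.0, 0.006]
261.0 [0.003, 0.0, 0.014]
269.0 [0.004, 0.0, 0.022]
277.0 [0.004, 0.0, 0.03]
285.0 [0.002, 0.0, 0.038]
293.0 [-0.001, 0.0, 0.046]
301.0 [-0.005, 0.0, 0.053]
309.0 [-0.009, 0.0, 0.06]
317.0 [-0.015, 0.0, 0.066]
325.0 [-0.021, -0.0, 0.071]
```

View pics/t4.png

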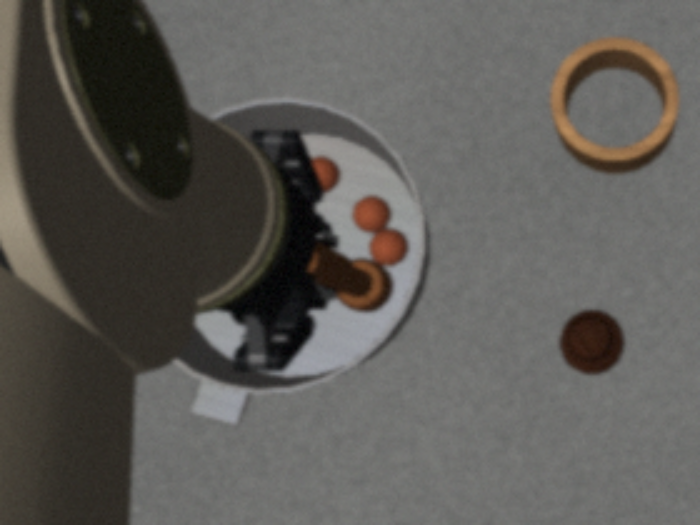

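The foot, at crop px (362,285), is pushing bead (388,247) into the next one at (372,213), and the bowl hasn't moved. I'll carry on round.

Call:
{"op": "move_arm", "data": {
  "increments": [
    {"offset": [0.001,0,0.006],"yaw": 0,"jaw": 255},
    {"offset": [0.003,0,0.014],"yaw": 0,"jaw": 255},
    {"offset": [0.004,0,0.022],"yaw": 0,"jaw": 255},
    {"offset": [0.004,0,0.03],"yaw": 0,"jaw": 255},
    {"offset": [0.002,0,0.038],"yaw": 0,"jaw": 255},
    {"offset": [-0.001,0,0.046],"yaw": 0,"jaw": 255},
    {"offset": [-0.005,0,0.053],"yaw": 0,"jaw": 255},
    {"offset": [-0.009,0,0.06],"yaw": 0,"jaw": 255},
    {"offset": [-0.015,0,0.066],"yaw": 0,"jaw": 255},
    {"offset": [-0.021,0,0.071],"yaw": 0,"jaw": 255}
  ]
}}

```text
clock: 7.87
position: [0.5925, 0.2033, 0.1437]
ee_rot: [0.502, -0.501, 0.501, -0.495]
ft_force: [-12.1, 3.2, 2.5]
grip_width: 0.311
```

```bash
python3 beads.py; python3 arc.py 325 8 .059 10
```

```text
130 [160. 192.] [0.618 0.198] to starts [ 84.  96.  52.  27.  77. 120.]
129 [175. 208.] [0.588 0.167] to starts [ 83.  68.  23.  55. 104. 135.]
116 [103. 228.] [0.549 0.298] to starts [ 61. 117. 120.  95.  53.   2.]
135 [135. 231.] [0.544 0.239] to starts [ 1. 58. 64. 62. 60. 59.]
rim pts 1041 [0.436 0.13 ] [0.65 0.34]
7.9167 [0.5927 0.2051 0.1434] [-7.4  4.1 -0.9]
333.0 [-0.005, -0.001, 0.005]
341.0 [-0.013, -0.001, 0.009]
349.0 [-0.021, -0.001, 0.011]
357.0 [-0.029, -0.001, 0.012]
365.0 [-0.037, -0.001, 0.012]
373.0 [-0.045, -0.001, 0.01]
381.0 [-0.053, -0.001, 0.008]
389.0 [-0.06, -0.001, 0.004]
397.0 [-0.067, -0.001, -0.0]
405.0 [-0.074, -0.001, -0.006]
```

Call:
{"op": "move_arm", "data": {
  "increments": [
    {"offset": [-0.006,-0.001,-0.007],"yaw": 0,"jaw": 255},
    {"offset": [-0.012,-0.001,-0.014],"yaw": 0,"jaw": 255},
    {"offset": [-0.012,-0.001,-0.014],"yaw": 0,"jaw": 255}
  ]
}}

```text
clock: 8.17
position: [0.5776, 0.2191, 0.1444]
ee_rot: [0.503, -0.501, 0.5, -0.497]
ft_force: [-0.6, 1.2, -1.7]
grip_width: 0.311
```

```bash
python3 beads.py t5
```

```text
109 [138. 190.] [0.622 0.238] to starts [ 78. 113.  79.  26.  43.  93.]
130 [160. 192.] [0.617 0.197] to starts [ 84.  96.  51.  27.  77. 120.]
127 [175. 208.] [0.588 0.167] to starts [ 83.  68.  23.  55. 104. 135.]
135 [135. 231.] [0.544 0.239] to starts [ 1. 58. 64. 62. 60. 58.]
rim pts 1009 [0.436 0.13 ] [0.651 0.339]
8.2167 [0.5782 0.2183 0.1446] [ 0.2 -0.1 -2.2]
```

View pics/t5.png

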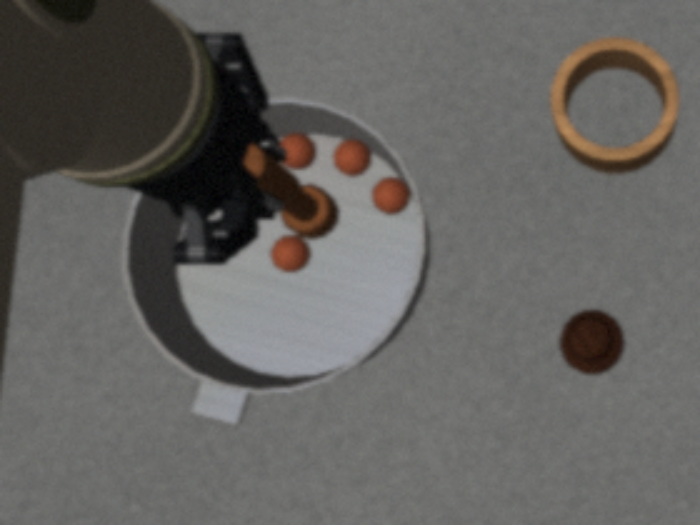

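The beads stay where they're pushed. Three went forward along the wall, at crop px (390,195), (351,156) and (297,151). The middle bead hasn't moved, at (290,253). I'll go back through the gap on the inside and sweep all five ring beads clockwise on a larger radius, so they don't slip past along the wall.

Call:
{"op": "move_arm", "data": {
  "increments": [
    {"offset": [0.011,0,-0.003],"yaw": 0,"jaw": 255},
    {"offset": [0.0205,0,-0.018],"yaw": 0,"jaw": 255},
    {"offset": [0.023,0,-0.036],"yaw": 0,"jaw": 255},
    {"offset": [0.0174,0,-0.0535],"yaw": 0,"jaw": 255},
    {"offset": [0.0074,0,-0.07],"yaw": 0,"jaw": 255},
    {"offset": [-0.01,0,-0.082],"yaw": 0,"jaw": 255},
    {"offset": [-0.0335,0,-0.0866],"yaw": 0,"jaw": 255},
    {"offset": [-0.05,0,-0.086],"yaw": 0,"jaw": 255},
    {"offset": [-0.061,0,-0.082],"yaw": 0,"jaw": 255},
    {"offset": [-0.061,0,-0.082],"yaw": 0,"jaw": 255}
  ]
}}

```text
clock: 9.05
position: [0.4973, 0.2808, 0.145]
ee_rot: [0.503, -0.5, 0.5, -0.497]
ft_force: [-0.5, -0.1, -2.0]
grip_width: 0.31
```

```bash
python3 beads.py; python3 arc.py 140 -8 .065 10
```

```text
125 [138. 190.] [0.622 0.239] to starts [ 78. 113.  80.  27.  42.  92.]
128 [160. 192.] [0.617 0.198] to starts [ 84.  96.  52.  26.  77. 120.]
131 [119. 204.] [0.595 0.272] to starts [ 61. 113.  96.  53.   1.  51.]
126 [175. 208.] [0.587 0.167] to starts [ 83.  68.  23.  55. 104. 135.]
134 [103. 228.] [0.55  0.298] to starts [ 60. 116. 120.  94.  52.   1.]
131 [135. 231.] [0.543 0.239] to starts [ 1. 58. 64. 62. 60. 58.]
rim pts 1009 [0.436 0.13 ] [0.651 0.334]
9.1 [0.4973 0.2791 0.1447] [ 0.2  0.8 -2. ]
132.0 [-0.006, 0.0, 0.005]
124.0 [-0.012, 0.0, 0.012]
116.0 [-0.016, 0.0, 0.02]
108.0 [-0.02, -0.0, 0.028]
100.0 [-0.022, -0.0, 0.037]
92.0 [-0.023, -0.0, 0.046]
84.0 [-0.023, -0.0, 0.055]
76.0 [-0.021, -0.0, 0.064]
68.0 [-0.018, -0.0, 0.073]
60.0 [-0.014, -0.0, 0.081]
```

Call:
{"op": "move_arm", "data": {
  "increments": [
    {"offset": [-0.006,0,0.005],"yaw": 0,"jaw": 255},
    {"offset": [-0.012,0,0.012],"yaw": 0,"jaw": 255},
    {"offset": [-0.016,0,0.02],"yaw": 0,"jaw": 255},
    {"offset": [-0.02,0,0.028],"yaw": 0,"jaw": 255},
    {"offset": [-0.022,0,0.037],"yaw": 0,"jaw": 255},
    {"offset": [-0.023,0,0.046],"yaw": 0,"jaw": 255},
    {"offset": [-0.023,0,0.055],"yaw": 0,"jaw": 255},
    {"offset": [-0.021,0,0.064],"yaw": 0,"jaw": 255},
    {"offset": [-0.018,0,0.073],"yaw": 0,"jaw": 255},
    {"offset": [-0.014,0,0.081],"yaw": 0,"jaw": 255}
  ]
}}

```text
clock: 9.93
position: [0.5793, 0.2925, 0.144]
ee_rot: [0.503, -0.5, 0.5, -0.496]
ft_force: [-0.1, 0.8, -1.9]
grip_width: 0.31
```

```bash
python3 beads.py; python3 arc.py 60 -7 .066 10
```

```text
122 [138. 190.] [0.621 0.239] to starts [ 77. 113.  80.  27.  41.  92.]
130 [160. 192.] [0.617 0.198] to starts [ 84.  96.  52.  27.  77. 120.]
135 [111. 198.] [0.607 0.287] to starts [ 80. 133. 114.  68.  20.  57.]
130 [126. 200.] [0.601 0.259] to starts [ 61. 109.  86.  39.  14.  64.]
123 [175. 208.] [0.587 0.167] to starts [ 83.  68.  23.  55. 104. 135.]
132 [135. 231.] [0.544 0.239] to starts [ 1. 58. 64. 62. 60. 58.]
rim pts 1098 [0.436 0.13 ] [0.651 0.338]
9.9833 [0.5807 0.2907 0.1441] [ 0.3 -1.9 -1.7]
53.0 [0.001, -0.0, 0.004]
46.0 [0.006, -0.0, 0.011]
39.0 [0.012, -0.0, 0.016]
32.0 [0.019, -0.0, 0.021]
25.0 [0.026, -0.0, 0.025]
18.0 [0.033, -0.0, 0.028]
11.0 [0.041, -0.0, 0.03]
4.0 [0.049, -0.0, 0.031]
-3.0 [0.057, -0.0, 0.031]
-10.0 [0.065, -0.0, 0.03]
```

Call:
{"op": "move_arm", "data": {
  "increments": [
    {"offset": [0.001,0,0.004],"yaw": 0,"jaw": 255},
    {"offset": [0.006,0,0.011],"yaw": 0,"jaw": 255},
    {"offset": [0.012,0,0.016],"yaw": 0,"jaw": 255},
    {"offset": [0.019,0,0.021],"yaw": 0,"jaw": 255},
    {"offset": [0.026,0,0.025],"yaw": 0,"jaw": 255}
  ]
}}

```text
clock: 10.4
position: [0.6032, 0.2656, 0.1434]
ee_rot: [0.504, -0.502, 0.499, -0.495]
ft_force: [-10.6, 3.1, 2.0]
grip_width: 0.314
```

```bash
python3 beads.py; python3 arc.py 25 -7 .066 10
```

```text
130 [126. 187.] [0.628 0.261] to starts [ 87. 131. 101.  48.  35.  86.]
132 [143. 186.] [0.63 0.23] to starts [ 86. 117.  79.  29.  54. 104.]
126 [163. 191.] [0.62  0.192] to starts [ 89.  98.  53.  32.  83. 126.]
132 [136. 199.] [0.604 0.241] to starts [60. 99. 70. 21. 31. 77.]
126 [177. 207.] [0.589 0.163] to starts [ 87.  71.  27.  58. 108. 139.]
131 [136. 228.] [0.549 0.238] to starts [ 6. 60. 61. 56. 56. 59.]
rim pts 1107 [0.436 0.129] [0.657 0.338]
10.45 [0.6042 0.2632 0.1435] [-7.8 -0.3  0. ]
18.0 [0.006, -0.001, 0.004]
11.0 [0.014, -0.001, 0.006]
4.0 [0.022, -0.001, 0.007]
-3.0 [0.03, -0.001, 0.007]
-10.0 [0.038, -0.001, 0.006]
-17.0 [0.046, -0.001, 0.005]
-24.0 [0.053, -0.001, 0.002]
-31.0 [0.06, -0.001, -0.002]
-38.0 [0.067, -0.0, -0.006]
-45.0 [0.073, -0.0, -0.012]
```

Call:
{"op": "move_arm", "data": {
  "increments": [
    {"offset": [-0.004,0,-0.008],"yaw": 0,"jaw": 255},
    {"offset": [-0.006,0,-0.016],"yaw": 0,"jaw": 255},
    {"offset": [-0.006,0,-0.024],"yaw": 0,"jaw": 255},
    {"offset": [-0.006,0,-0.024],"yaw": 0,"jaw": 255}
  ]
}}

```text
clock: 10.78
position: [0.5786, 0.2703, 0.144]
ee_rot: [0.504, -0.501, 0.499, -0.495]
ft_force: [-0.2, -0.2, -2.2]
grip_width: 0.313
```

```bash
python3 beads.py t6
python3 - <<'E'
from h import *
a=cv2.imread("pics/t6.png"); c=manip.camera("side"); s=cv2.resize(c["pixels"][60:240,150:330,::-1],None,fx=2.9,fy=2.9)
a=a[:,50:500]; a=a[:522]; s=s[:522]; s=s[:, :]; n=min(len(a),len(s)); im=np.hstack([a[:n],s[:n]]); im=cv2.resize(im,(790,int(n*790/im.shape[1]))); cv2.imwrite("pics/both6.png",im)
E
python3 st.py
```

```text
125 [145. 184.] [0.634 0.226] to starts [ 91. 119.  80.  31.  60. 110.]
127 [129. 186.] [0.629 0.256] to starts [ 87. 129.  98.  45.  38.  89.]
128 [164. 190.] [0.621 0.19 ] to starts [ 91. 100.  54.  35.  85. 128.]
127 [144. 198.] [0.606 0.227] to starts [63. 94. 60.  8. 45. 89.]
127 [178. 206.] [0.59  0.162] to starts [ 89.  72.  28.  59. 109. 141.]
130 [136. 227.] [0.552 0.238] to starts [ 8. 61. 60. 54. 54. 59.]
rim pts 1076 [0.436 0.129] [0.658 0.336]
10.8333 [0.5794 0.2701 0.1441] [-0.4  0.7 -1.5]
10.8833 [0.5799 0.2698 0.1441]
[[-0.002 -0.01   1.   ]
 [-1.    -0.007 -0.002]
 [ 0.007 -1.    -0.01 ]] [-0.87  0.47  0.48  1.56 -0.23  1.18 -0.35] [ 0.69  0.04 -2.05] 0.31096220577337286
```

View pics/both6.png

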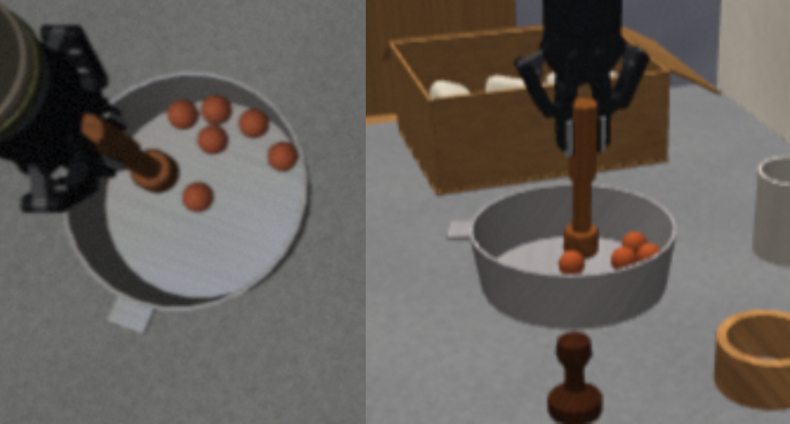

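The left panel (top view) shows the foot at (155,170), five ring beads bunched at the far wall and the middle bead at (197,196). The right panel (side view) shows the stirrer upright. The bowl has moved about 8 mm in +x, so I'll push the middle bead diagonally toward the gap (-x), away from any wall.

Call:
{"op": "move_arm", "data": {
  "increments": [
    {"offset": [0.005,0,-0.005],"yaw": 0,"jaw": 255},
    {"offset": [0.011,0,-0.01],"yaw": 0,"jaw": 255},
    {"offset": [0.017,0,-0.015],"yaw": 0,"jaw": 255},
    {"offset": [0.023,0,-0.02],"yaw": 0,"jaw": 255},
    {"offset": [0.029,0,-0.025],"yaw": 0,"jaw": 255},
    {"offset": [0.035,0,-0.03],"yaw": 0,"jaw": 255},
    {"offset": [0.04,0,-0.035],"yaw": 0,"jaw": 255},
    {"offset": [0.04,0,-0.035],"yaw": 0,"jaw": 255},
    {"offset": [0.04,0,-0.035],"yaw": 0,"jaw": 255}
  ]
}}

```text
clock: 11.63
position: [0.5447, 0.2297, 0.145]
ee_rot: [0.504, -0.501, 0.5, -0.495]
ft_force: [1.0, 1.1, -2.1]
grip_width: 0.309
```

```bash
python3 beads.py; python3 st.py
```

```text
131 [145. 184.] [0.634 0.226] to starts [ 91. 119.  80.  32.  60. 110.]
127 [129. 186.] [0.63  0.256] to starts [ 87. 129.  98.  45.  38.  89.]
125 [164. 190.] [0.621 0.19 ] to starts [ 91.  99.  54.  35.  85. 128.]
127 [144. 198.] [0.606 0.227] to starts [63. 94. 60.  8. 45. 90.]
128 [178. 206.] [0.59  0.162] to starts [ 89.  72.  28.  59. 109. 141.]
134 [158. 239.] [0.529 0.196] to starts [ 44.  13.  43.  78. 100. 103.]
rim pts 966 [0.436 0.128] [0.657 0.334]
11.6833 [0.5449 0.2302 0.145 ] [-1.2 -0.5 -1.9]
11.6833 [0.5449 0.2302 0.145 ]
[[-0.002 -0.01   1.   ]
 [-1.    -0.007 -0.002]
 [ 0.007 -1.    -0.01 ]] [-0.88  0.37  0.5   1.69 -0.19  1.14 -0.33] [-1.25 -0.47 -1.92] 0.3129311525660209
```

All six beads now read at least 32 mm from their starts (tracked 72, 54, 32, 45, 89 and 44 mm for the middle one), with the foot down. Next I'll lift and carry the stirrer back.

Call:
{"op": "move_arm", "data": {
  "increments": [
    {"offset": [0,-0.03,0],"yaw": 0,"jaw": 255},
    {"offset": [0,-0.065,0],"yaw": 0,"jaw": 255},
    {"offset": [0,-0.1,0],"yaw": 0,"jaw": 255},
    {"offset": [0,-0.112,0],"yaw": 0,"jaw": 255},
    {"offset": [0.03,-0.112,0],"yaw": 0,"jaw": 255},
    {"offset": [0.07,-0.112,0],"yaw": 0,"jaw": 255},
    {"offset": [0.11,-0.112,0],"yaw": 0,"jaw": 255},
    {"offset": [0.15,-0.112,0],"yaw": 0,"jaw": 255},
    {"offset": [0.19,-0.112,0],"yaw": 0,"jaw": 255},
    {"offset": [0.23,-0.112,0],"yaw": 0,"jaw": 255}
  ]
}}

```text
clock: 12.52
position: [0.5453, -0.0006, 0.2584]
ee_rot: [0.504, -0.501, 0.5, -0.496]
ft_force: [0.4, 0.7, -2.2]
grip_width: 0.315
```

```bash
python3 st.py
```

```text
12.5167 [ 0.5453 -0.0006  0.2584]
[[-0.002 -0.01   1.   ]
 [-1.    -0.006 -0.002]
 [ 0.006 -1.    -0.01 ]] [-0.67  0.17  0.66  1.68 -0.1   1.34  0.01] [ 0.42  0.68 -2.21] 0.3145055955671641
```

Now move above the coaster at (0.540, -0.2355).

Call:
{"op": "move_arm", "data": {
  "increments": [
    {"offset": [0.04,0,-0.001],"yaw": 0,"jaw": 255},
    {"offset": [0.08,0,-0.002],"yaw": 0,"jaw": 255},
    {"offset": [0.12,0,-0.004],"yaw": 0,"jaw": 255},
    {"offset": [0.16,0,-0.005],"yaw": 0,"jaw": 255},
    {"offset": [0.2,0,-0.005],"yaw": 0,"jaw": 255},
    {"offset": [0.235,0.02,-0.005],"yaw": 0,"jaw": 255},
    {"offset": [0.235,0.05,-0.005],"yaw": 0,"jaw": 255},
    {"offset": [0.235,0.075,-0.005],"yaw": 0,"jaw": 255},
    {"offset": [0.235,0.09,-0.005],"yaw": 0,"jaw": 255},
    {"offset": [0.235,0.09,-0.005],"yaw": 0,"jaw": 255}
  ]
}}

```text
clock: 13.35
position: [0.5377, -0.2354, 0.1663]
ee_rot: [0.505, -0.503, 0.498, -0.494]
ft_force: [0.0, -0.1, -2.2]
grip_width: 0.307
```

```bash
python3 st.py
python3 - <<'E'
from h import *
c=manip.camera("side"); a=cv2.resize(c["pixels"][140:350,240:410,::-1],None,fx=2.5,fy=2.5)
X=cloud(c).reshape(-1,3); px=c["pixels"].reshape(-1,3).astype(int)
for lo,hi in [(.02,.035),(.05,.08),(.1,.115)]:
    m=(X[:,2]>lo)&(X[:,2]<hi)&(np.hypot(X[:,0]-.54,X[:,1]+.2355)<.045); p=X[m]
    print(lo,m.sum(),p.min(0).round(4),p.max(0).round(4))
m=(np.hypot(X[:,0]-.54,X[:,1]+.2355)<.03)&(X[:,2]>.008)
print("lowest",np.percentile(X[m][:,2],[0,1,3]).round(4))
cv2.imwrite("pics/s7.png",a)
E
```

```text
13.35 [ 0.5377 -0.2354  0.1663]
[[-0.001 -0.015  1.   ]
 [-1.    -0.005 -0.002]
 [ 0.005 -1.    -0.015]] [-0.28  0.38  0.76  1.69 -0.27  1.19  0.55] [ 0.02 -0.1  -2.19] 0.3074499917348398
0.02 6 [ 0.5214 -0.2454  0.0335] [ 0.5445 -0.2383  0.035 ]
0.05 353 [ 0.5155 -0.249   0.05  ] [ 0.5518 -0.2133  0.08  ]
0.1 89 [ 0.5255 -0.2434  0.1002] [ 0.5443 -0.2277  0.1149]
lowest [0.008  0.0373 0.0442]
```

View pics/s7.png

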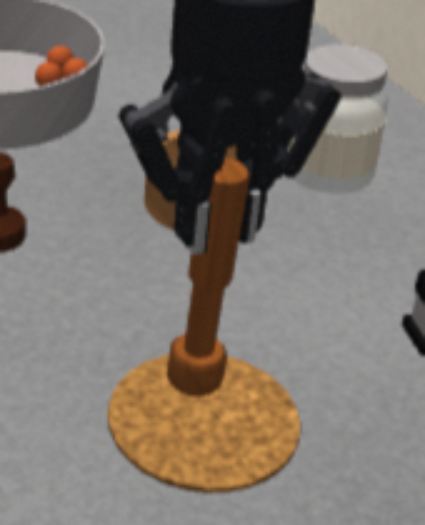

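```bash
python3 - <<'E'
from h import *
from scipy.optimize import least_squares
c=manip.camera("side"); K,R,t=np.array(c["intrinsics"]),np.array(c["R"]),np.array(c["t"])
X=cloud(c); px=c["pixels"].astype(int)
m=(np.hypot(X[...,0]-.538,X[...,1]+.2355)<.04)&(X[...,2]>.035)&(px[...,0]>px[...,2]+25); P=X[m]; print(m.sum(),P.min(0).round(3),P.max(0).round(3))
# fit axis: foot z0..z0+28 radius 19, then stem 10
def f(a):
    x=a[0]+a[2]*(P[:,2]-.1); y=a[1]+a[3]*(P[:,2]-.1); h=P[:,2]-a[4]
    r=np.hypot(P[:,0]-x,P[:,1]-y); rr=np.where(h<.028,.019,np.where(h<.086,.010,.014)); return r-rr
best=min((least_squares(lambda b:f([*b,z0]),[.538,-.2355,0,0],loss="soft_l1",f_scale=.002) for z0 in np.arange(.026,.042,.001)),key=lambda r:r.cost)
print(best.x.round(4),best.cost)
for z in [.035,.19]:
    q=K@(R@[.5377,-.2354,z]+t); q=q[:2]/q[2]; print(z,((q-[240,140])*2.5).round(0))
E
python3 st.py
```

```text
1705 [ 0.498 -0.275  0.035] [ 0.566 -0.213  0.451]
[ 0.5363 -0.2308 -0.069  -0.0626] 0.007831910148671706
0.035 [203. 382.]
0.19 [222. 186.]
13.45 [ 0.5393 -0.2361  0.1701]
[[-0.001 -0.01   1.   ]
 [-1.    -0.007 -0.001]
 [ 0.007 -1.    -0.01 ]] [-0.28  0.38  0.76  1.69 -0.27  1.19  0.55] [ 1.03 -0.41 -1.41] 0.3085663930073966
```

```bash
cat > tilt.py <<'E'
from h import *
from scipy.optimize import least_squares
o=manip.get_obs(); p0=np.array(o["position"]); zf=p0[2]-.1335
for n in ["side","top"]:
    c=manip.camera(n); X=cloud(c); px=c["pixels"].astype(int)
    m=(np.hypot(X[...,0]-p0[0],X[...,1]-p0[1])<.05)&(X[...,2]>zf+.004)&(X[...,2]<zf+.105)&(px[...,0]>px[...,2]+25)&(px[...,0]<170)&(X[...,2]>.012); P=X[m]
    if len(P)<60: print(n,len(P)); continue
    def f(a):
        d=np.array([a[2],a[3],1]); d/=np.linalg.norm(d); Q=P-[a[0],a[1],zf]; h=Q@d
        r=np.linalg.norm(Q-h[:,None]*d,axis=1); return r-np.where(h<.028+a[4],.019,np.where(h<.086+a[4],.010,.014))
    rs=[least_squares(lambda b:f([*b,e]),[p0[0],p0[1],0,0],loss="soft_l1",f_scale=.0015) for e in np.arange(-.008,.009,.002)]
    i=int(np.argmin([r.cost for r in rs])); print(n,len(P),"foot xy",rs[i].x[:2].round(4),"tilt dx/dz,dy/dz",rs[i].x[2:].round(3),"e",-8+2*i,"cost",rs[i].cost, "rms",np.sqrt(2*rs[i].cost/len(P)).round(4))
print(np.round(p0,4))
E
python3 tilt.py
```

```text
side 850 foot xy [ 0.5375 -0.2283] tilt dx/dz,dy/dz [ 0.011 -0.051] e 0 cost 0.0008386413726892538 rms 0.0014
top 449 foot xy [ 0.5369 -0.2305] tilt dx/dz,dy/dz [ 0.012 -0.05 ] e 0 cost 0.0006770652439619752 rms 0.0017
[ 0.5393 -0.2361  0.1701]
```

Call:
{"op": "move_arm", "data": {
  "increments": [
    {"offset": [0.002,0.008,0],"yaw": 0,"jaw": 255},
    {"offset": [0.004,0.015,0],"yaw": 0,"jaw": 255},
    {"offset": [0.004,0.021,0],"yaw": 0,"jaw": 255},
    {"offset": [0.004,0.026,0],"yaw": 0,"jaw": 255},
    {"offset": [0.004,0.029,0],"yaw": 0,"jaw": 255},
    {"offset": [0.004,0.03,0],"yaw": 0,"jaw": 255},
    {"offset": [0.004,0.03,0],"yaw": 0,"jaw": 255}
  ]
}}

```text
clock: 14.13
position: [0.5396, -0.2405, 0.1411]
ee_rot: [0.503, -0.501, 0.5, -0.496]
ft_force: [0.5, 0.5, -0.8]
grip_width: 0.309
```

```bash
python3 st.py; python3 tilt.py
```

```text
14.1333 [ 0.5396 -0.2405  0.1411]
[[-0.001 -0.008  1.   ]
 [-1.    -0.007 -0.001]
 [ 0.007 -1.    -0.008]] [-0.26  0.42  0.75  1.71 -0.3   1.14  0.57] [ 0.47  0.45 -0.85] 0.30898874144032534
side 813 foot xy [ 0.5378 -0.2326] tilt dx/dz,dy/dz [ 0.014 -0.055] e 0 cost 0.0008174697145122505 rms 0.0014
top 415 foot xy [ 0.537  -0.2351] tilt dx/dz,dy/dz [ 0.013 -0.048] e 0 cost 0.0006568900630442938 rms 0.0018
[ 0.5396 -0.2405  0.1411]
```

Call:
{"op": "move_arm", "data": {
  "increments": [
    {"offset": [0,0.001,0],"yaw": 0,"jaw": 255},
    {"offset": [0,0.002,0],"yaw": 0,"jaw": 255},
    {"offset": [0,0.002,0],"yaw": 0,"jaw": 255}
  ],
  "squeeze": 20
}}

```text
clock: 14.48
position: [0.5402, -0.2408, 0.1401]
ee_rot: [0.503, -0.5, 0.5, -0.496]
ft_force: [-0.5, 0.7, 2.4]
grip_width: 0.308
```

Seated with light contact. Now open slowly.

Call:
{"op": "move_arm", "data": {
  "increments": [
    {"offset": [0,0,0],"yaw": 0,"jaw": 165},
    {"offset": [0,0,0],"yaw": 0,"jaw": 150},
    {"offset": [0,0,0],"yaw": 0,"jaw": 120},
    {"offset": [0,0,0],"yaw": 0,"jaw": 80},
    {"offset": [0,0,0],"yaw": 0,"jaw": 40},
    {"offset": [0,0,0],"yaw": 0,"jaw": 0},
    {"offset": [0,0,0],"yaw": 0,"jaw": 0},
    {"offset": [0,0,0],"yaw": 0,"jaw": 0}
  ]
}}

```text
clock: 15.15
position: [0.5402, -0.2408, 0.1401]
ee_rot: [0.503, -0.5, 0.5, -0.496]
ft_force: [0.5, -0.3, 0.4]
grip_width: 0.997
```

```bash
python3 st.py; python3 tilt.py
```

```text
15.15 [ 0.5402 -0.2408  0.1401]
[[-0.001 -0.007  1.   ]
 [-1.    -0.007 -0.001]
 [ 0.007 -1.    -0.007]] [-0.26  0.42  0.75  1.72 -0.3   1.13  0.57] [ 0.47 -0.25  0.36] 0.9965462416181261
side 829 foot xy [ 0.5384 -0.2334] tilt dx/dz,dy/dz [0.01  0.007] e -2 cost 0.0008392459408910339 rms 0.0014
top 368 foot xy [ 0.5375 -0.2357] tilt dx/dz,dy/dz [0.002 0.006] e 0 cost 0.0006392104050692945 rms 0.0019
[ 0.5402 -0.2408  0.1401]
```

Call:
{"op": "move_arm", "data": {
  "increments": [
    {"offset": [0,-0.015,0],"yaw": 0,"jaw": 0},
    {"offset": [0,-0.035,0],"yaw": 0,"jaw": 0},
    {"offset": [0,-0.06,0],"yaw": 0,"jaw": 0},
    {"offset": [0,-0.09,0],"yaw": 0,"jaw": 0},
    {"offset": [0,-0.12,0],"yaw": 0,"jaw": 0},
    {"offset": [0,-0.12,0],"yaw": 0,"jaw": 0},
    {"offset": [0,-0.12,0],"yaw": 0,"jaw": 0}
  ]
}}

```text
clock: 15.83
position: [0.5416, -0.2403, 0.2616]
ee_rot: [0.503, -0.499, 0.501, -0.497]
ft_force: [0.5, 0.3, -0.6]
grip_width: 1.001
```

```bash
python3 beads.py
python3 - <<'E'
from h import *
a=manip.camera("top")["pixels"][130:340,20:440,::-1]; b=manip.camera("side")["pixels"][:,:,::-1]
a=cv2.resize(a,(790,395)); cv2.imwrite("pics/t8.png",a)
c=manip.camera("side")
for q in ["stamp","tape_roll","bowl","stirrer"]:
    s=manip.spot_point(c,q); print(q,[ (round(x["confidence"],2),back(c,*x["centre"],z=0.006 if q=="stirrer" else 0).round(3)) for x in s[:1]])
E
```

```text
130 [145. 184.] [0.634 0.226] to starts [ 91. 119.  80.  32.  60. 110.]
130 [129. 186.] [0.629 0.256] to starts [ 87. 129.  97.  45.  38.  89.]
129 [164. 190.] [0.621 0.19 ] to starts [ 91.  99.  54.  35.  85. 128.]
132 [144. 198.] [0.606 0.227] to starts [63. 94. 60.  8. 45. 89.]
125 [178. 207.] [0.59  0.162] to starts [ 89.  72.  28.  59. 109. 140.]
127 [158. 239.] [0.528 0.195] to starts [ 45.  12.  43.  79. 101. 104.]
rim pts 1302 [0.436 0.129] [0.657 0.337]
15.8833 [ 0.541  -0.2399  0.2601] [ 0.8 -0.1 -0.1]
stamp [(0.86, array([0.479, 0.02 , 0.   ]))]
tape_roll [(0.68, array([0.659, 0.   , 0.   ]))]
bowl [(0.8, array([0.554, 0.243, 0.   ]))]
stirrer [(0.66, array([ 0.542, -0.231,  0.006]))]
```

View pics/t8.png

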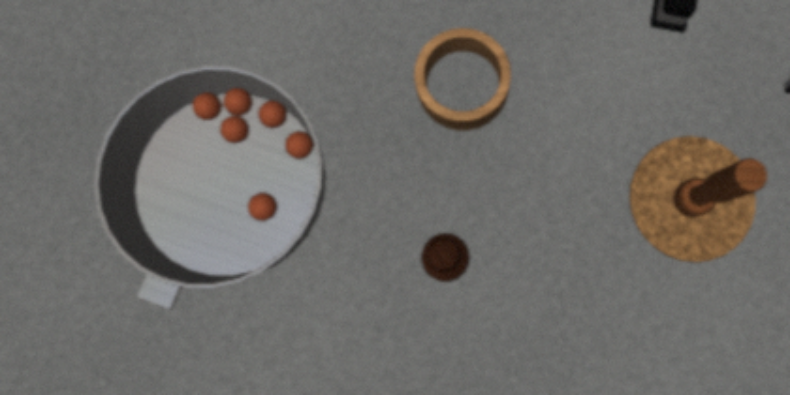

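The stirrer stands centred on the coaster, at px (695,197). All six beads are in the bowl, and the stamp (445,257) and tape roll (462,78) are where they were. I'm handing in.

```bash
python3 -c "
from workcell import manip
print(manip.hand_in())"
```

```text
the job is handed in; nothing more can be done
None
```

I stirred the beads with the stirrer's foot down in the bowl, stood the stirrer back on its coaster, and handed the job in at about 16 s. No verdict was reported.

- **Beads:** while the foot was still down, the top camera put them at about 72, 54, 32, 45 and 89 mm from their starts, with the middle one at 44 mm. The beads look alike, so these figures rest on following each one from picture to picture. If the beads now 32 and 45 mm from their starts had swapped, one of them would be only about 8 mm from its start; their paths make that very unlikely.
- **Stirrer:** it had tilted about 0.05 rad in the grip but settled to about 0.01 rad once released. It stands within about 5 mm of the coaster's centre, and the gripper is well clear above it.
- **Bowl:** it did not stay exactly where it was. A bead wedged between the foot and the wall twice, and the second time the bowl slid about 8 mm in +x (the limit is 20 mm).
- **Everything else:** all six beads are in the bowl, and the stamp and tape roll read within camera error of their starting positions.

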